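Unload the specimen shuttle from its T-slot loading rail

ROBOT

A 7-joint arm with a two-finger parallel gripper is mounted at the origin on a cart in front of the work surface, level with it; the furniture and walls round the work are solid. World frame = base frame: x ahead of the robot, y to its left, z up, the work surface at z = 0. Lengths are in m, angles in rad, forces in N, time in s.
With the tool pointing down it reaches from about 0.425 to 0.925 m from the base axis. Payload 6.8 kg.
Tool frame: the origin (TCP) lies at the very end of the fingers, on their centre line; the grasp point (between the pads) lies 19 mm behind it; z points along the fingers, y is the line along which they close (so a half turn about z gives the same grasp; the last joint's range is limited). The gripper opens to 85 mm and grips with 20 to 120 N. Pads are 22 mm wide; open, the fingers measure 114 mm over their backs; the gripper's body (76 mm by 85 mm) begins 54 mm behind the grasp point. The pads swing forward as they close: fully open they stand 13 mm farther back than shut.
Start: joints at [-1.31, 0.477, 0.022, 1.555, -0.011, 1.109, -0.083], TCP at [0.243, 0.63, 0.231] pointing down, gripper open.
Joint ranges: [-2.96, 2.96], [-0.34, 2.1], [-1.41, 1.46], [0.24, 2.44], [-1.37, 4.51], [0.17, 1.92], [-2.96, 2.96]. Speed limits (rad/s): [2.39, 2.39, 3.14, 3.14, 3.14, 3.14, 3.14].

INTERFACE

Orientations are given as [roll, pitch, yaw] about the fixed x, y, z axes, in that order (R = Rz(yaw) Ry(pitch) Rx(roll)).
In Python, from station import bot gives the robot as it stands.
- The arm moves only by the shell command python3 -m pendant 'ROWS' [FORCE]. ROWS is JSON, a list of rows, each a list of 3 entries, a list of its own where there are three numbers: the finger opening in mm, from 0 to 85.4, then the shift along the tool's x, y, z in mm, then the turn, a rotation vector about the tool's x, y, z in degrees. In form: [[jaw, [dx, dy, dz], [wx, wy, wz]], ...]. A call has exactly 8 rows; each row is the pose to reach, as a shift and turn from the pose commanded when the call began, along the tool's axes at that moment; what a row does not reach only later rows make up. A row lasts 1/12 s, in which the tool goes at most 41.7 mm and 7.16 degrees, less where a joint would pass 70% of its speed; a pose out of reach is approached as far as the arm can. A call with a gripper value outside its range is refused whole. The fingers move at their own pace and stop on an object; FORCE is the grip in N (left out, the last holds). Time passes only in rows, so rows that repeat a pose let the fingers close, or fill a call up. It gives the time, the measured TCP pose, the force, the opening and the grip force at its end, in the units of the state.
- bot.sense(): the state, without advancing time (a new reading comes with each control period).
- bot.get_image(name): name is "scene" or "top" or "wrist"; returns (picture, depth): 400x640x3 uint8, red, green, blue; 400x640 float32, m along the optical axis (not along the pixel's ray), 0 where there is no reading.
- bot.camera_model(name): a dict with "K" (3x3 intrinsics, pixels), "k1" (the pictures are not rectified: a ray, as slopes to the right and down, at radius r is drawn at 1 + k1 r^2 times it, then the intrinsics apply), "R" (3x3) and "t" (3): a world point X has camera coordinates R X + t. Camera axes: x right, y down, z forward; pixel columns grow to the right and rows downward; lengths in m; the calibration is good to about 2 mm. A picture is of the moment at which its call begins: read the wrist's pose just before it. camera_model takes no time and is no camera call; for the wrist camera it gives the pose at the moment of the call.
- bot.job_done(): hands the job in; it is judged then, once.
The state is a dict: "clock": time; "q": joint angles; "qvel": joint speeds; "joint_efforts": joint torques, N m; "ee_pos": TCP position; "tool_rot": TCP orientation; "ft_force": force on the tool from outside, world axes, zero at the start; "ft_torque": the same for the moment, N m; "opening": finger opening in m; "finger_force": force on a finger pad.
Only numpy, scipy, OpenCV 4.12 (cv2) and the standard library are available. Lean on these libraries where they do the work, as an engineer would, in place of code of your own. Each camera call takes 0.05 s, during which the arm holds its last target. There are 200 camera calls.

TASK

Slide the brass specimen shuttle along the T-slot of the loading rail into the green bay at its open end, lift it out and stand it upright on the round cork pad. Let go, take it by its two long sides instead, and stand it fully home in the black-and-white nest, between the end cheeks. Never touch the white specimen mount on its top with the fingers, do not tip the shuttle over, and leave everything else where it stands.

Things in the scene. Friction and masses are not known exactly. Their poses are not given: they have to be found in the camera images.
- shuttle: Shuttle, 50 long (own x) x 34 wide (y) x 50 mm high, 0.18-0.35 kg, both ends and both sides alike. Origin: centre of the foot's underside. Dark T foot 50 x 30 x 7 mm, neck 12 mm wide to z = 16, brass block 50 x 34 mm from z = 16 to 50 mm: grip it here, 50 mm across its two ends or 34 mm across its long sides. In the rail its x is parallel to the rail's.
- mount: White round specimen mount, diameter 26 mm, 11 mm high, fixed on the middle of the shuttle's top (z = 50 to 61 mm of the shuttle). Not to be touched by the fingers. Origin: centre of its underside.
- rail: Fixed aluminium rail 280 x 64 x 60 mm. Origin: on the worktop under the slot's middle line; own x along the slot to the open end. Floor z = 10 mm. Two lips (z = 20-25 mm, 16 mm slot) hold the foot down from the end wall (inner face x = -142) to x = 40 mm; play 3 mm up, 2 mm sideways. Grey guards along both sides, 44 mm apart inside, to z = 60 mm: in the rail only the block's ends can be gripped.
- rail_bay (a point): Centre of the green floor of the open bay (x = 81, z = 10 mm of the rail; axes as the rail's). The bay runs from x = 40 to 122 mm of the rail, has no lips over it (the whole shuttle in it lifts straight out), the same side guards, and only a 6 mm high lip at its far end.
- pad: Round cork pad, diameter 110 mm, 3 mm thick, fixed. Origin: centre of its underside.
- pad_top (a point): Centre of the cork pad's top.
- nest: Fixed nest: black base 84 (own x) x 64 x 8 mm; white end cheeks 36 mm wide, 58 mm apart inside along x (4 mm play at each end of the shuttle), to z = 58 mm; low white ribs along the sides, 38 mm apart inside, to z = 14 mm (4 mm play each side of the foot). The shuttle stands with its length along x, either way round, held by its long sides only. Origin: centre of the underside.
- nest_seat (a point): Centre of the nest's floor (z = 8 mm of the nest), where the shuttle's origin belongs; axes as the nest's.
- slides_box: White carton, 59 x 81 x 33 mm, bystander. Origin: centre of its underside.
- stub_box: Small cream box with a lid, 65 x 85 x 29 mm, bystander. Origin: centre of its underside.
- vial_blue: Small vial with a blue cap, diameter 24 mm, 60 mm high, bystander. Origin: centre of its underside.
- vial_black: Small vial with a black cap, diameter 24 mm, 60 mm high, bystander. Origin: centre of its underside.
- tweezers: Steel tweezers lying flat, 126 mm long, bystander. Origin: centre of the underside.

How it is judged:
On the way, in this order (a step that is already met when the one before it is completed fails the run):
1. the shuttle stands in the rail's green bay, wholly clear of the lips (x of shuttle in the frame of rail between 0.064 and 0.1 m and z of shuttle in the frame of rail below 0.016 m), for 0.05 s.
2. the shuttle has been lifted out above the rail's guards (z of shuttle in the frame of rail above 0.06 m), for 0.05 s.
3. the shuttle stands upright on the cork pad, at rest and let go (horizontal distance between shuttle and pad_top below 0.045 m and z of shuttle in the frame of pad_top between -0.002 and 0.004 m and angle between shuttle's own z axis and vertical below 0.1 rad and linear speed of shuttle below 0.02 m/s and contact force between the fingers and shuttle below 0.3 N), for 0.1 s.
At the end, for the whole second after the job is handed in: The shuttle stands upright (within 0.1 rad) on the nest's floor (origin within 8 mm sideways of the seat, at most 4 mm above it), its length along the nest within 0.25 rad, let go and at rest (horizontal distance between shuttle and nest_seat below 0.008 m and z of shuttle in the frame of nest_seat between -0.002 and 0.004 m and angle between shuttle's own z axis and vertical below 0.1 rad and angle between the x axis of shuttle and the x axis of nest, either way round below 0.25 rad and angular speed of shuttle below 0.2 rad/s and linear speed of shuttle below 0.02 m/s and contact force between the fingers and shuttle below 0.3 N); the robot touches nothing.
It fails at once if the fingers touch the white specimen mount (over 0.5 N) (contact force between the fingers and mount above 0.5 N).
It fails at once if the shuttle is tipped over (more than 0.6 rad) (angle between shuttle's own z axis and vertical above 0.6 rad).
It fails at once if a bystander is moved by more than 25 mm (distance of any of slides_box, stub_box, vial_blue, vial_black, tweezers from where it was at the start of the episode above 0.025 m).
It also fails if it takes over 59 s, if anything falls off the work surface, if the arm or the gripper's body presses on something with over 40 N, if the wrist force passes 120 N, or if a joint passes its speed limit or range.

## Working session

There is one attempt and no reset: what is moved stays moved. The work goes in short steps, Python scripts to look and compute and a shell command to move; the robot and the scene stay as the last step left them, time stands still between calls to the robot, and variables do not carry over. Pictures are saved under pics/ and viewed, at most 10 in all, crops included, and the job is handed in when it is done.

```bash
mkdir -p pics
cat > h.py <<'E'
import numpy as np, cv2
from station import bot
def save(name,fn):
    p,d=bot.get_image(name); cv2.imwrite('pics/'+fn+'.png',cv2.cvtColor(p,cv2.COLOR_RGB2BGR)); np.save('pics/'+fn+'.npy',d)
    m=bot.camera_model(name); np.savez('pics/'+fn+'_m.npz',**{k:np.array(v) for k,v in m.items()})
def ray(m,u,v):
    K=m['K'];k=float(m['k1']); return cv2.undistortPoints(np.array([[[u,v]]],float),K,np.array([k,0,0,0.]))[0,0]
def px(fn,u,v,z=None):
    m=np.load('pics/'+fn+'_m.npz'); x,y=ray(m,u,v); R=m['R'];t=m['t']
    c=-R.T@t; r=R.T@np.array([x,y,1])
    if z is None:
        d=np.load('pics/'+fn+'.npy'); s=d[int(round(v)),int(round(u))]
    else: s=(z-c[2])/r[2]
    return c+s*r
E
python3 - <<'E'
from h import *
save('top','top0'); save('scene','scene0')
s=bot.sense(); print(s)
for n in('top','scene'):
    m=bot.camera_model(n); print(n,-np.array(m['R']).T@np.array(m['t']),m['K'],m['k1'])
E
```

```text
{'clock': 0.1, 'q': array([-1.31010335,  0.47775094,  0.02234903,  1.55635057, -0.01148722,
        1.10930785, -0.08310785]), 'qvel': array([ 0.00222421, -0.00111696, -0.00035101, -0.00269887, -0.00080955,
        0.00034978, -0.0008804 ]), 'joint_efforts': array([ 4.79467475e-03, -5.97764039e+01,  1.61394093e+00, -2.81954849e+01,
        1.28657019e-02,  4.94382286e-03,  8.18118053e-06]), 'ee_pos': array([0.24315458, 0.62910628, 0.23040145]), 'tool_rot': array([-3.13990996e+00,  1.38338723e-04,  2.77281203e+00]), 'ft_force': array([-0.23223463,  0.80335735,  0.14328881]), 'ft_torque': array([-0.00774567,  0.01612156,  0.03965396]), 'finger_force': 0.0, 'opening': 0.08553368957131055}
top [ 0.44565351 -0.02800695  1.15726554] [[418.97870091   0.         321.21195075]
 [  0.         418.97870091 200.85434747]
 [  0.           0.           1.        ]] 0.031746755273611996
scene [ 0.03762365 -0.8307346   0.792884  ] [[481.38814252   0.         314.39123608]
 [  0.         481.38814252 200.32288196]
 [  0.           0.           1.        ]] -0.06297894094244579
```

View pics/top0.png

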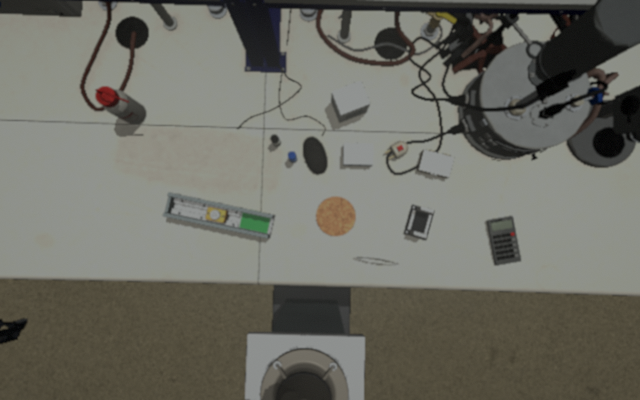

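View pics/scene0.png

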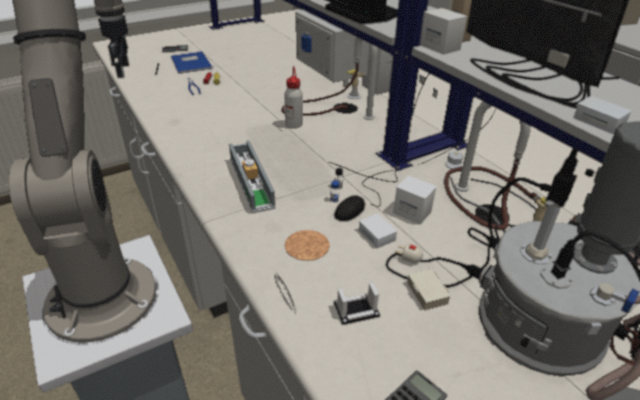

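The top view has image up = +x and left = +y. It shows the rail at about (220,215), with the shuttle at (215,214) and the green bay at (256,222). The pad is at (336,216) and the nest at (419,222). I'll enlarge crops next.

Run:
```python
from h import *
a=cv2.imread('pics/top0.png')
c1=cv2.resize(a[185:247,155:285],None,fx=6,fy=6,interpolation=cv2.INTER_CUBIC)
c2=cv2.resize(a[195:250,390:450],None,fx=6,fy=6,interpolation=cv2.INTER_CUBIC)
o=np.zeros((372,780,3),np.uint8);o[:372,:780]=c1
cv2.imwrite('pics/c1.png',np.vstack([cv2.convertScaleAbs(o,alpha=1.3)]))
cv2.imwrite('pics/c2.png',c2)
hsv=cv2.cvtColor(a,cv2.COLOR_BGR2HSV)
def cen(lo,hi,box):
    x0,y0,x1,y1=box; m=cv2.inRange(hsv[y0:y1,x0:x1],lo,hi); v,u=np.nonzero(m); print(len(u),u.mean()+x0,v.mean()+y0); return u.mean()+x0,v.mean()+y0
g=cen((45,80,40),(75,255,255),(155,185,285,247)); print('green',px('top0',*g,0.01))
p=cen((5,70,60),(20,255,255),(300,185,370,247)); print('pad',px('top0',*p,0.003))
b=cen((15,100,60),(30,255,255),(200,200,232,230)); print('brass',px('top0',*b,0.06))
```

```text
396 254.33333333333331 222.8838383838384
green [0.44698213 0.15048986 0.01      ]
1190 335.3 215.92689075630253
pad [ 0.47212474 -0.0703445   0.003     ]
114 217.93859649122805 214.9736842105263
brass [0.46501538 0.23820581 0.06      ]
```

View pics/c1.png

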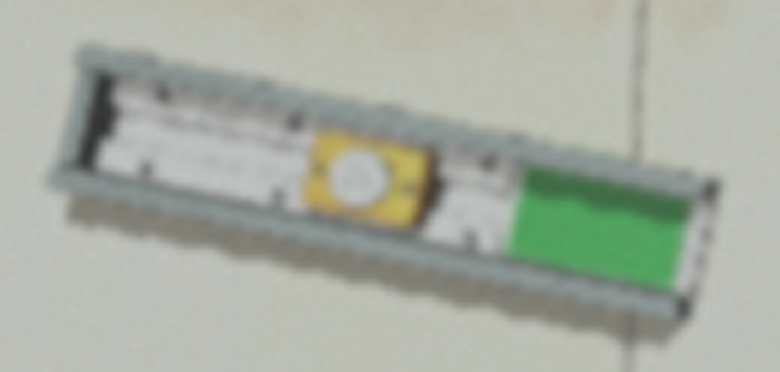

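View pics/c2.png

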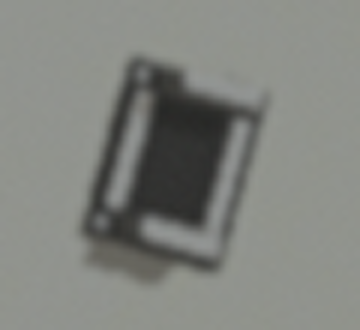

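Crop 1: the mount is at (358,178), which is px (214.7,214.7). The guard-top corners are (85,50), (55,185), (717,185) and (688,312). Crop 2: the nest base's left edge runs from (132,58) to (85,235), its bottom right corner is (218,268), and the cheeks are at top and bottom.

Run:
```python
from h import *
def P(u,v,z,o=(155,185)): 
    return px('top0',u/6+o[0]-.4,v/6+o[1]-.4,z)
A,B,C,D=[P(*c,.06) for c in((85,50),(55,185),(717,185),(688,312))]
print('corners',A,B,C,D)
print('rail len',np.linalg.norm(A-C),np.linalg.norm(B-D),'w',np.linalg.norm(A-B),np.linalg.norm(C-D))
d=(C+D-A-B)/2; print('rail yaw',np.degrees(np.arctan2(d[1],d[0])),'cen',(A+B+C+D)/4)
print('mount',P(358,178,.061))
n=(390,195)
a,b,c=[P(*q,.008,n) for q in((132,58),(85,235),(218,268))]
print('nest',a,b,c,np.linalg.norm(a-b),np.linalg.norm(b-c),'cen',(a+c)/2,'yaw',np.degrees(np.arctan2(*(a-b)[[1,0]])),np.degrees(np.arctan2(*(b-c)[[1,0]])))
m=np.array(bot.camera_model('wrist')['R']);t=np.array(bot.camera_model('wrist')['t']);s=bot.sense()
from scipy.spatial.transform import Rotation as Ro
T=Ro.from_euler('xyz',s['tool_rot']).as_matrix()
print('wristcam in tool',T.T@(-m.T@t-s['ee_pos']),'\n',(m@T).round(3))
```

```text
corners [0.51911636 0.36825764 0.06      ] [0.46008638 0.37830374 0.06      ] [0.46775314 0.09184129 0.06      ] [0.41228051 0.10254067 0.06      ]
rail len 0.28114796529081104 0.27987617558261924 w 0.05987873083124872 0.05649503406891864
rail yaw -100.1815381143468 cen [0.4648091  0.23523584 0.06      ]
mount [0.46658466 0.24756841 0.061     ]
nest [ 0.50975856 -0.27865015  0.008     ] [ 0.42844479 -0.25843264  0.008     ] [ 0.41518671 -0.31901114  0.008     ] 0.08378948100980901 0.06201234185346336 cen [ 0.46247264 -0.29883064  0.008     ] yaw -13.962646687460444 77.65501504198043
wristcam in tool [ 0.07538723  0.00015918 -0.14231899] 
 [[ 0.001  1.    -0.   ]
 [-0.955  0.001 -0.295]
 [-0.295  0.     0.955]]
```

```bash
cat >> h.py <<'E'
from scipy.spatial.transform import Rotation as Ro
def delta(x,y,z,yaw):
    "shift (mm) and turn (deg) in tool axes to reach a tool-down pose"
    s=bot.sense(); T=Ro.from_euler('xyz',s['tool_rot']); G=Ro.from_euler('xyz',[np.pi,0,np.radians(yaw)])
    print('t',round(s['clock'],2),'shift',(T.inv().apply(np.array([x,y,z])-s['ee_pos'])*1000).round(1),'turn',np.degrees((T.inv()*G).as_rotvec()).round(2),'ee',s['ee_pos'].round(4),'open',round(s['opening'],4))
E
R='[85,[-346,-278,30],[0,0,-11]]'; python3 -m pendant '[[85,[-34,-28,3],[0,0,-2]],[85,[-69,-56,6],[0,0,-4]],[85,[-104,-83,10],[0,0,-6]],[85,[-138,-110,13],[0,0,-8]],[85,[-173,-138,17],[0,0,-10]],[85,[-207,-166,20],[0,0,-11]],[85,[-242,-194,24],[0,0,-11]],[85,[-276,-222,27],[0,0,-11]]]'
python3 -c "
from h import *
delta(.466,.245,.2,169.8)"
```

```text
clock: 0.77
ee_pos: [0.4104, 0.3399, 0.2055]
tool_rot: [-3.141, -0.0, 2.965]
ft_force: [1.5, -0.1, -0.3]
opening: 0.0851
finger_force: 0.0
t 0.77 shift [-71.4 -83.7   5.5] turn [-0.02 -0.02  0.08] ee [0.4104 0.3399 0.2055] open 0.0851
```

```bash
python3 -m pendant '[[85,[-26,-30,3],[0,0,0]],[85,[-52,-60,5],[0,0,0]],[85,[-71,-83,5],[0,0,0]],[85,[-71,-83,5],[0,0,0]],[85,[-71,-83,5],[0,0,0]],[85,[-71,-83,5],[0,0,0]],[85,[-71,-83,5],[0,0,0]],[85,[-71,-83,5],[0,0,0]]]'
python3 -c "
from h import *
delta(.466,.245,.2,169.8)
save('wrist','w1')"
```

```text
clock: 1.43
ee_pos: [0.4644, 0.2493, 0.2008]
tool_rot: [3.141, -0.0, 2.968]
ft_force: [-0.6, 0.1, 0.1]
opening: 0.085
finger_force: 0.0
t 1.43 shift [-2.3 -4.   0.8] turn [ 0.01 -0.03  0.23] ee [0.4644 0.2493 0.2008] open 0.085
```

View pics/w1.png

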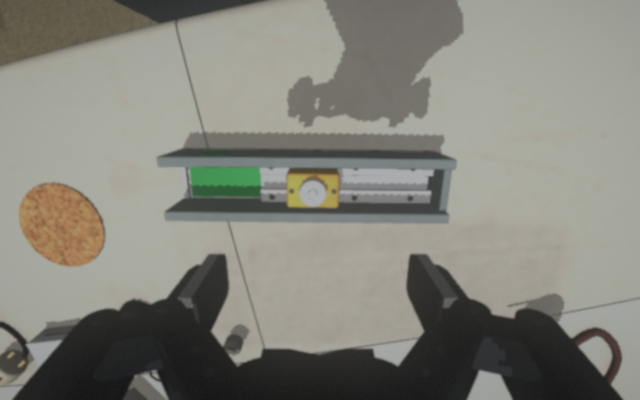

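Wrist view: the mount is at (313,190), the block top runs from u=288 to 339, the green floor spans u=190–260 (rows 168–197), and the guards end at u≈158–165 and 448–456.

Run:
```python
from h import *
print('mount',px('w1',313,189,.071))
a=[px('w1',*c,.06) for c in((288,172),(339,172),(288,207),(339,207))]
print('block',np.array(a).round(4),np.mean(a,0), np.linalg.norm(a[0]-a[1]))
for c in((158,160),(456,160),(165,216),(448,216)): print('guard',px('w1',*c,.06).round(4))
for c in((190,182),(260,182)): print('green',px('w1',*c,.01).round(4))
img=cv2.imread('pics/w1.png');hsv=cv2.cvtColor(img,cv2.COLOR_BGR2HSV)
m=cv2.inRange(hsv,(5,70,60),(20,255,255));m[:,120:]=0;m[:150]=0;m[290:]=0
v,u=np.nonzero(m);print('pad',px('w1',u.mean(),v.mean(),.003),len(u))
```

```text
mount [0.46280541 0.24587856 0.071     ]
block [[0.4456 0.2253 0.06  ]
 [0.4538 0.2718 0.06  ]
 [0.4792 0.2184 0.06  ]
 [0.4876 0.2666 0.06  ]] [0.46657564 0.24553429 0.06      ] 0.04729036238204476
guard [0.4132 0.1082 0.06  ]
guard [0.4611 0.3806 0.06  ]
guard [0.4675 0.0974 0.06  ]
guard [0.5153 0.3703 0.06  ]
green [0.4474 0.109  0.01  ]
green [0.4611 0.186  0.01  ]
pad [ 0.47158807 -0.06890966  0.003     ] 5323
```

```bash
python3 -m pendant '[[85,[-2,-4,30],[0,0,0]],[85,[-2,-4,60],[0,0,0]],[85,[-2,-4,90],[0,0,0]],[85,[-2,-4,110],[0,0,0]],[85,[-2,-4,130],[0,0,0]],[85,[-2,-4,150],[0,0,0]],[85,[-2,-4,150],[0,0,0]],[85,[-2,-4,150],[0,0,0]]]' 30
python3 -c "
from h import *
delta(.4652,.2455,.028,170)"
```

```text
clock: 2.15
ee_pos: [0.4656, 0.2438, 0.0504]
tool_rot: [-3.14, -0.002, 2.966]
ft_force: [-0.5, -0.3, -0.5]
opening: 0.0848
finger_force: 0.0
t 2.15 shift [ 0.7  1.6 22.4] turn [-0.08 -0.1  -0.07] ee [0.4656 0.2438 0.0504] open 0.0848
```

```bash
python3 -m pendant '[[85,[0.5,1.5,10],[0,0,0]],[85,[0.5,1.5,18],[0,0,0]],[85,[0.5,1.5,22],[0,0,0]],[85,[0.5,1.5,22],[0,0,0]],[60,[0.5,1.5,22],[0,0,0]],[55,[0.5,1.5,22],[0,0,0]],[40,[0.5,1.5,22],[0,0,0]],[40,[0.5,1.5,22],[0,0,0]]]' 30
python3 -m pendant '[[40,[0,0,0],[0,0,0]],[40,[0,0,0],[0,0,0]],[40,[0,0,0],[0,0,0]],[40,[0,0,0],[0,0,0]],[40,[0,0,0],[0,0,0]],[40,[0,0,0],[0,0,0]],[40,[0,0,0],[0,0,0]],[40,[0,0,0],[0,0,0]]]' 30
python3 -c "
from h import *
delta(.4652,.2455,.028,170)"
```

```text
clock: 2.82
ee_pos: [0.4667, 0.2453, 0.0294]
tool_rot: [3.141, 0.001, 2.965]
ft_force: [0.0, -0.3, 3.0]
opening: 0.0494
finger_force: 32.5
clock: 3.48
ee_pos: [0.4667, 0.2452, 0.0294]
tool_rot: [3.141, 0.001, 2.965]
ft_force: [-1.2, -0.9, 5.5]
opening: 0.0494
finger_force: 32.8
t 3.48 shift [ 1.5 -0.   1.4] turn [ 0.03  0.03 -0.14] ee [0.4667 0.2452 0.0294] open 0.0494
```

```bash
python3 -m pendant '[[40,[0,0,-1],[0,0,0]],[40,[0,-3,-1],[0,0,0]],[40,[0,-8,-1],[0,0,0]],[40,[0,-14,-1],[0,0,0]],[40,[0,-20,-1],[0,0,0]],[40,[0,-26,-1],[0,0,0]],[40,[0,-30,-1],[0,0,0]],[40,[0,-30,-1],[0,0,0]]]' 40
python3 -c "
from h import *
delta(.4652,.2455,.028,170)"
```

```text
clock: 4.15
ee_pos: [0.4607, 0.214, 0.0298]
tool_rot: [-3.141, -0.001, 2.963]
ft_force: [-0.3, -0.7, -3.4]
opening: 0.0494
finger_force: 41.9
t 4.15 shift [ 1.1 31.8  1.8] turn [-0.06 -0.03 -0.22] ee [0.4607 0.214  0.0298] open 0.0494
```

```bash
python3 -m pendant '[[40,[0,-6,0],[0,0,0]],[40,[0,-16,0],[0,0,0]],[40,[0,-27,0],[0,0,0]],[40,[0,-38,0],[0,0,0]],[40,[0,-49,0],[0,0,0]],[40,[0,-60,0],[0,0,0]],[40,[0,-68,0],[0,0,0]],[40,[0,-70,0],[0,0,0]]]'
python3 -m pendant '[[40,[0,0,1],[0,0,0]],[40,[0,0,1],[0,0,0]],[40,[0,0,1],[0,0,0]],[40,[0,0,1],[0,0,0]],[40,[0,0,1],[0,0,0]],[40,[0,0,1],[0,0,0]],[40,[0,0,1],[0,0,0]],[40,[0,0,1],[0,0,0]]]'
python3 -c "
from h import *
delta(.4652,.2455,.028,170)
save('top','top1'); a=cv2.imread('pics/top1.png')
cv2.imwrite('pics/c3.png',cv2.resize(a[185:247,155:285],None,fx=6,fy=6,interpolation=cv2.INTER_CUBIC))
save('wrist','w2')"
```

```text
clock: 4.82
ee_pos: [0.4482, 0.1444, 0.0299]
tool_rot: [-3.141, -0.001, 2.962]
ft_force: [-0.0, 0.7, -3.1]
opening: 0.0496
finger_force: 42.0
clock: 5.48
ee_pos: [0.4488, 0.1458, 0.0294]
tool_rot: [-3.141, -0.0, 2.964]
ft_force: [-2.4, -6.7, 8.1]
opening: 0.0494
finger_force: 43.1
t 5.48 shift [  1.5 101.    1.3] turn [-0.06 -0.   -0.17] ee [0.4488 0.1458 0.0294] open 0.0494
```

View pics/w2.png

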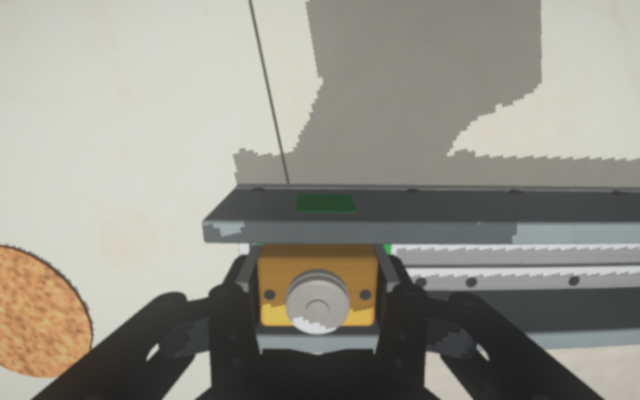

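The block is held by its ends, with the mount untouched at (318,300). Green shows to its right at (387,247), so it's in the bay and clear of the lips. Lifting now.

```bash
python3 -m pendant '[[40,[0,0,-2],[0,0,0]],[40,[0,0,-10],[0,0,0]],[40,[0,0,-25],[0,0,0]],[40,[0,0,-42],[0,0,0]],[40,[0,0,-60],[0,0,0]],[40,[0,0,-78],[0,0,0]],[40,[0,0,-95],[0,0,0]],[40,[0,0,-100],[0,0,0]]]' 50
python3 -c "
from h import *
delta(.4716,-.0695,.130,77); print(bot.sense()['q'].round(2))"
```

```text
clock: 6.25
ee_pos: [0.4501, 0.148, 0.1316]
tool_rot: [3.138, 0.004, 2.966]
ft_force: [0.2, 0.2, -2.9]
opening: 0.0492
finger_force: 52.5
t 6.25 shift [ -59.3 -210.4    1.2] turn [3.000e-01 1.000e-02 9.291e+01] ee [0.4501 0.148  0.1316] open 0.0492
[-0.55  0.28  0.12  2.13 -0.05  0.73  0.99]
```

```bash
python3 -m pendant '[[40,[-3,-10,0],[0,0,4]],[40,[-9,-30,0],[0,0,10]],[40,[-15,-54,0],[0,0,17]],[40,[-22,-78,0],[0,0,24]],[40,[-29,-102,0],[0,0,31]],[40,[-36,-126,0],[0,0,38]],[40,[-42,-148,0],[0,0,44]],[40,[-45,-160,0],[0,0,48]]]'
python3 -c "
from h import *
delta(.4716,-.0695,.130,77)"
```

```text
clock: 6.92
ee_pos: [0.4647, -0.0212, 0.1287]
tool_rot: [-3.141, 0.001, 2.119]
ft_force: [0.8, -0.7, -2.7]
opening: 0.049
finger_force: 52.4
t 6.92 shift [-44.8 -19.3  -1.2] turn [-0.    0.05 44.43] ee [ 0.4647 -0.0212  0.1287] open 0.049
```

```bash
python3 -m pendant '[[40,[-8,-4,0],[0,0,6]],[40,[-16,-7,0],[0,0,13]],[40,[-24,-10,0],[0,0,20]],[40,[-32,-14,0],[0,0,27]],[40,[-40,-17,0],[0,0,34]],[40,[-44,-19,0],[0,0,40]],[40,[-44,-19,0],[0,0,44.4]],[40,[-44,-19,0],[0,0,44.4]]]'
python3 -c "
from h import *
delta(.4716,-.0695,.130,77)"
```

```text
clock: 7.58
ee_pos: [0.4718, -0.0659, 0.1286]
tool_rot: [-3.141, 0.0, 1.35]
ft_force: [0.5, -0.1, -3.9]
opening: 0.0496
finger_force: 52.4
t 7.58 shift [-3.6  0.5 -1.4] turn [-0.02  0.02  0.33] ee [ 0.4718 -0.0659  0.1286] open 0.0496
```

```bash
python3 -m pendant '[[40,[-3,0,8],[0,0,0]],[40,[-3,0,25],[0,0,0]],[40,[-3,0,45],[0,0,0]],[40,[-3,0,65],[0,0,0]],[40,[-3,0,83],[0,0,0]],[40,[-3,0,96],[0,0,0]],[40,[-3,0,102],[0,0,0]],[40,[-3,0,102],[0,0,0]]]'
python3 -m pendant '[[40,[0,0,1],[0,0,0]],[40,[0,0,2],[0,0,0]],[40,[0,0,3],[0,0,0]],[40,[0,0,4],[0,0,0]],[40,[0,0,4],[0,0,0]],[40,[0,0,4],[0,0,0]],[40,[0,0,4],[0,0,0]],[40,[0,0,4],[0,0,0]]]'
python3 -c "
from h import *
delta(.4716,-.0695,.0224,77)"
```

```text
clock: 8.25
ee_pos: [0.4702, -0.0689, 0.0254]
tool_rot: [-3.139, 0.001, 1.354]
ft_force: [-0.6, 0.5, -2.0]
opening: 0.0492
finger_force: 52.4
clock: 8.92
ee_pos: [0.4714, -0.069, 0.023]
tool_rot: [3.141, -0.0, 1.352]
ft_force: [-0.6, 0.3, -2.4]
opening: 0.0496
finger_force: 52.4
t 8.92 shift [-0.4  0.3  0.6] turn [ 0.02 -0.01  0.47] ee [ 0.4714 -0.069   0.023 ] open 0.0496
```

Not quite in contact yet, so I'll ease down further.

```bash
python3 -m pendant '[[40,[0,0,0.5],[0,0,0]],[40,[0,0,1],[0,0,0]],[40,[0,0,1.5],[0,0,0]],[40,[0,0,2],[0,0,0]],[40,[0,0,2],[0,0,0]],[40,[0,0,2],[0,0,0]],[40,[0,0,2],[0,0,0]],[40,[0,0,2],[0,0,0]]]'
```

```text
clock: 9.58
ee_pos: [0.4714, -0.069, 0.0224]
tool_rot: [3.142, -0.002, 1.352]
ft_force: [-6.4, 1.1, 24.1]
opening: 0.0493
finger_force: 55.6
```

```bash
python3 -m pendant '[[40,[0,0,-0.5],[0,0,0]],[40,[0,0,-1],[0,0,0]],[40,[0,0,-1.3],[0,0,0]],[40,[0,0,-1.3],[0,0,0]],[53,[0,0,-1.3],[0,0,0]],[56,[0,0,-1.3],[0,0,0]],[70,[0,0,-1.3],[0,0,0]],[85,[0,0,-1.3],[0,0,0]]]'
python3 -m pendant '[[85,[0,0,0],[0,0,0]],[85,[0,0,0],[0,0,0]],[85,[0,0,-10],[0,0,0]],[85,[0,0,-30],[0,0,0]],[85,[0,0,-60],[0,0,0]],[85,[0,0,-90],[0,0,0]],[85,[0,0,-120],[0,0,0]],[85,[0,0,-140],[0,0,0]]]'
python3 -c "
from h import *
delta(.4716,-.0695,.15,167)
save('wrist','w3')"
```

```text
clock: 10.25
ee_pos: [0.4714, -0.0691, 0.0221]
tool_rot: [3.141, 0.0, 1.352]
ft_force: [0.2, 1.0, -1.0]
opening: 0.0779
finger_force: 0.0
clock: 10.92
ee_pos: [0.4719, -0.0695, 0.1653]
tool_rot: [3.139, -0.001, 1.351]
ft_force: [0.9, -0.2, 0.6]
opening: 0.085
finger_force: 0.0
t 10.92 shift [-0.1 -0.3 15.3] turn [ 1.500e-01  8.000e-02 -8.958e+01] ee [ 0.4719 -0.0695  0.1653] open 0.085
```

View pics/w3.png

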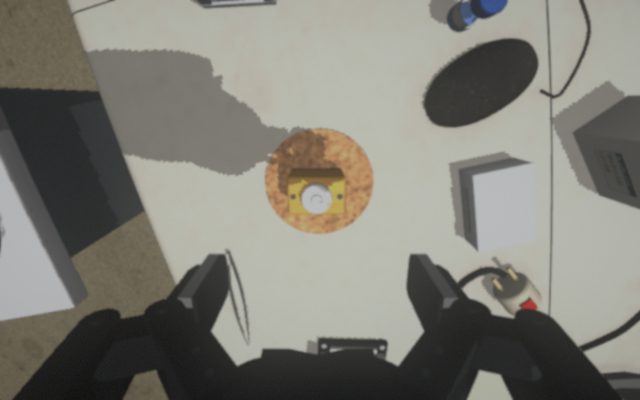

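The shuttle stands upright in the middle of the cork pad at (317,195), released. I'll turn the tool by 90°.

```bash
python3 -m pendant '[[85,[0,0,0],[0,0,-7]],[85,[0,0,0],[0,0,-14]],[85,[0,0,0],[0,0,-21]],[85,[0,0,0],[0,0,-28]],[85,[0,0,0],[0,0,-35]],[85,[0,0,0],[0,0,-42]],[85,[0,0,0],[0,0,-48]],[85,[0,0,0],[0,0,-50]]]'
python3 -m pendant '[[85,[0,0,5],[0,0,-7]],[85,[0,0,15],[0,0,-14]],[85,[0,0,25],[0,0,-21]],[85,[0,0,35],[0,0,-28]],[85,[0,0,40],[0,0,-35]],[85,[0,0,40],[0,0,-40]],[85,[0,0,40],[0,0,-40]],[85,[0,0,40],[0,0,-40]]]'
python3 -c "
from h import *
delta(.4714,-.0691,.0224,167.46); print(bot.sense()['q'].round(2))
save('wrist','w4')
img=cv2.imread('pics/w4.png');hsv=cv2.cvtColor(img,cv2.COLOR_BGR2HSV)
cv2.imwrite('pics/w4c.png',cv2.resize(img[100:300,220:420],None,fx=3,fy=3,interpolation=cv2.INTER_CUBIC))
"
```

```text
clock: 11.63
ee_pos: [0.471, -0.0693, 0.1626]
tool_rot: [3.141, 0.0, 2.23]
ft_force: [-0.9, -0.2, -0.3]
opening: 0.0851
finger_force: 0.0
clock: 12.3
ee_pos: [0.4712, -0.0693, 0.1225]
tool_rot: [3.142, 0.0, 2.92]
ft_force: [-0.5, 0.9, -0.4]
opening: 0.0849
finger_force: 0.0
t 12.3 shift [-1.000e-01  2.000e-01  1.001e+02] turn [ 0.    0.01 -0.18] ee [ 0.4712 -0.0693  0.1225] open 0.0849
[-0.2   0.3   0.26  2.13 -0.12  0.71  1.48]
```

View pics/w4c.png

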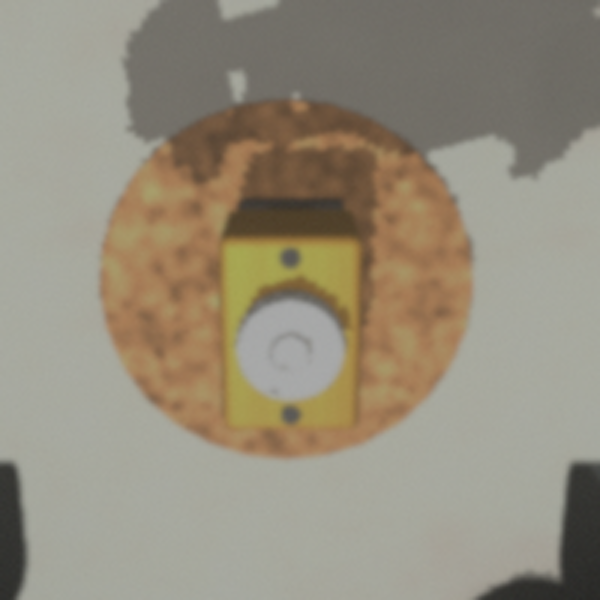

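The block is square to the tool in crop (222–360, 238–428), centred at u≈290 between fingers at 20 and 570. I'll descend and grip the long sides.

```bash
python3 -m pendant '[[85,[0,0,10],[0,0,0]],[85,[0,0,30],[0,0,0]],[85,[0,0,50],[0,0,0]],[85,[0,0,70],[0,0,0]],[85,[0,0,85],[0,0,0]],[85,[0,0,95],[0,0,0]],[85,[0,0,99],[0,0,0]],[85,[0,0,99],[0,0,0]]]' 30
python3 -m pendant '[[70,[0,0,0],[0,0,0]],[50,[0,0,0],[0,0,0]],[42,[0,0,0],[0,0,0]],[38,[0,0,0],[0,0,0]],[32,[0,0,0],[0,0,0]],[25,[0,0,0],[0,0,0]],[25,[0,0,0],[0,0,0]],[25,[0,0,0],[0,0,0]]]' 30
python3 -c "
from h import *
delta(.4714,-.0691,.0224,167.46)"
```

```text
clock: 13.02
ee_pos: [0.4708, -0.069, 0.0224]
tool_rot: [-3.141, -0.001, 2.922]
ft_force: [-0.1, 0.0, 0.4]
opening: 0.0849
finger_force: 0.0
clock: 13.68
ee_pos: [0.4717, -0.0691, 0.0238]
tool_rot: [3.141, 0.001, 2.923]
ft_force: [-1.0, -0.0, 6.7]
opening: 0.0335
finger_force: 30.3
t 13.68 shift [ 0.3 -0.1  1.4] turn [ 0.02  0.06 -0.  ] ee [ 0.4717 -0.0691  0.0238] open 0.0335
```

```bash
python3 -m pendant '[[25,[0,0,-3],[0,0,0]],[25,[0,0,-12],[0,0,0]],[25,[0,0,-28],[0,0,0]],[25,[0,0,-46],[0,0,0]],[25,[0,0,-66],[0,0,0]],[25,[0,0,-86],[0,0,0]],[25,[0,0,-100],[0,0,0]],[25,[0,0,-110],[0,0,0]]]' 50
python3 -m pendant '[[25,[-2,-10,0],[0,0,0]],[25,[-6,-36,0],[0,0,0]],[25,[-10,-64,0],[0,0,0]],[25,[-14,-92,0],[0,0,0]],[25,[-18,-118,0],[0,0,0]],[25,[-20,-129,0],[0,0,0]],[25,[-20,-129,0],[0,0,0]],[25,[-20,-129,0],[0,0,0]]]' 50
python3 -c "
from h import *
delta(.4624,-.2988,.135,166.5)
save('wrist','w5')"
```

```text
clock: 14.35
ee_pos: [0.4714, -0.0691, 0.135]
tool_rot: [3.141, 0.001, 2.923]
ft_force: [0.5, 0.1, -2.8]
opening: 0.0332
finger_force: 50.5
clock: 15.02
ee_pos: [0.462, -0.1997, 0.1324]
tool_rot: [3.141, -0.002, 2.921]
ft_force: [0.3, 0.6, -3.1]
opening: 0.0335
finger_force: 50.6
t 15.02 shift [-22.1 -96.6  -2.6] turn [ 0.01 -0.09  0.86] ee [ 0.462  -0.1997  0.1324] open 0.0335
```

View pics/w5.png

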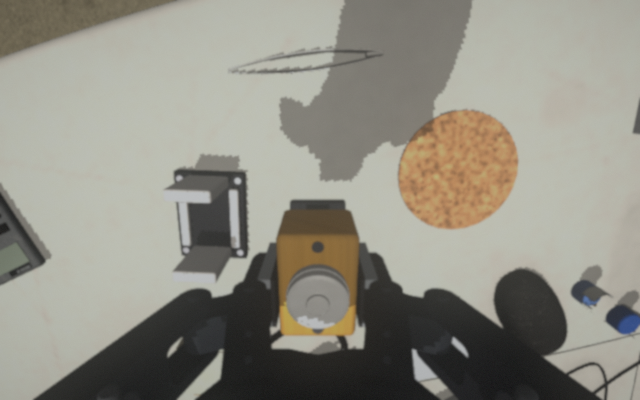

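The nest is at (212,215), with its cheeks at (197,189) and (203,261). I'll get its pose from depth plus the base corners at (245,171) and (247,256).

Run:
```python
from h import *
m=np.load('pics/w5_m.npz');d=np.load('pics/w5.npy')
u,v=np.meshgrid(np.arange(155,256),np.arange(150,290)); uv=np.stack([u,v],-1).reshape(-1,1,2).astype(float)
r=cv2.undistortPoints(uv,m['K'],np.array([float(m['k1']),0,0,0]))[:,0]
z=d[150:290,155:256].reshape(-1); P=(np.c_[r,np.ones(len(r))]*z[:,None]-m['t'])@m['R']
uv=uv[:,0]; ok=z>0
print('table z',np.median(P[ok&(uv[:,0]<165)&(uv[:,1]<165),2]),'max',P[ok,2].max())
n=np.r_[np.cos(np.radians(-13)),np.sin(np.radians(-13))]
C=[]
for s,(a,b) in enumerate(((150,215),(235,290))):
    k=ok&(uv[:,1]>=a)&(uv[:,1]<b)&(P[:,2]>.053)&(P[:,2]<.066)
    q=P[k][:,:2].astype(np.float32); print(k.sum(),P[k].mean(0),cv2.minAreaRect(q)); C.append(np.array(cv2.minAreaRect(q)[0]))
print('cheek mid',(C[0]+C[1])/2,'dist',np.linalg.norm(C[0]-C[1]),'yaw',np.degrees(np.arctan2(*(C[1]-C[0])[::-1])))
k=ok&(P[:,2]>.004)
print('all raised',cv2.minAreaRect(P[k][:,:2].astype(np.float32)))
for c in((176,170),(245,171),(247,256)): print(px('w5',*c,.008).round(4), px('w5',*c).round(4))
img=cv2.imread('pics/w5.png')
# dark seat centre as seen
g=cv2.cvtColor(img,cv2.COLOR_BGR2GRAY)[150:290,155:256].reshape(-1)
k=(g<75)&ok&(P[:,2]<.03); print('dark',cv2.minAreaRect(px and P[k][:,:2].astype(np.float32)))
```

```text
table z -0.00015249563304648334 max 0.1811250623620241
672 [ 0.43043404 -0.28918275  0.05722962] ((0.4309084415435791, -0.28991058468818665), (0.035632774233818054, 0.010292967781424522), 74.57401275634766)
587 [ 0.49554329 -0.30640045  0.05702796] ((0.4963371157646179, -0.3070281445980072), (0.03575146198272705, 0.010590290650725365), 75.82080841064453)
cheek mid [ 0.46362278 -0.29846936] dist 0.06763077899587676 yaw -14.661214022000694
all raised ((0.46889886260032654, -0.27973151206970215), (0.10629000514745712, 0.08454740047454834), 73.58460235595703)
[ 0.4158 -0.3155  0.008 ] [ 0.416  -0.3165  0.0059]
[ 0.4301 -0.2559  0.008 ] [ 4.313e-01 -2.581e-01  2.000e-04]
[ 0.5098 -0.2774  0.008 ] [ 5.134e-01 -2.803e-01  1.000e-04]
dark ((0.4627034068107605, -0.2971920669078827), (0.06156201660633087, 0.0811169221997261), 75.23411560058594)
```

```bash
python3 -c "
from h import *
print(px('w5',318,297,.1726), px('w5',318,297)); delta(.4632,-.2985,.132,165.5)"
python3 -m pendant '[[25,[-3,-12,0],[0,0,0.4]],[25,[-8,-35,0],[0,0,0.8]],[25,[-14,-60,0],[0,0,1.2]],[25,[-19,-82,0],[0,0,1.6]],[25,[-22,-94,0],[0,0,1.8]],[25,[-22.5,-96,0],[0,0,1.8]],[25,[-22.5,-96,0],[0,0,1.8]],[25,[-22.5,-96,0],[0,0,1.8]]]'
python3 -c "
from h import *
delta(.4632,-.2985,.132,165.5)"
```

```text
[ 0.45789162 -0.19712476  0.1726    ] [ 0.45834947 -0.19722365  0.17192043]
t 15.07 shift [-22.5 -97.3   0.4] turn [ 0.03 -0.09  1.98] ee [ 0.4623 -0.1986  0.1325] open 0.0333
clock: 15.73
ee_pos: [0.4641, -0.2962, 0.1328]
tool_rot: [3.14, -0.001, 2.893]
ft_force: [0.3, 0.2, -2.0]
opening: 0.0332
finger_force: 50.6
t 15.73 shift [ 0.3 -2.4  0.8] turn [ 0.07 -0.05  0.26] ee [ 0.4641 -0.2962  0.1328] open 0.0332
```

Run:
```python
from h import *
from scipy.ndimage import label
def mount(fn,tcp,yaw):
    m=np.load(f'pics/{fn}_m.npz');d=np.load(f'pics/{fn}.npy')
    u,v=np.meshgrid(np.arange(270,370),np.arange(190,350)); uv=np.stack([u,v],-1).reshape(-1,1,2).astype(float)
    r=cv2.undistortPoints(uv,m['K'],np.array([float(m['k1']),0,0,0]))[:,0]
    z=d[190:350,270:370].reshape(-1); P=(np.c_[r,np.ones(len(r))]*z[:,None]-m['t'])@m['R']
    for lo,hi in((.034,.046),(.024,.0335)):
        k=(z>0)&(P[:,2]-tcp[2]>lo)&(P[:,2]-tcp[2]<hi)
        q=P[k]; T=Ro.from_euler('xyz',[np.pi,0,yaw]); L=T.inv().apply(q-tcp)*1000
        print(fn,k.sum(),'z',np.median(q[:,2]),'tool xy mean',L.mean(0).round(1),'min',L.min(0).round(1),'max',L.max(0).round(1))
mount('w5',np.array([.4621,-.1992,.1325]),2.921)
save('wrist','w6'); s=bot.sense(); print(s['ee_pos']); mount('w6',s['ee_pos'],2.893)
```

```text
w5 3797 z 0.1706402748410485 tool xy mean [  1.8   1.5 -38.1] min [-12.8 -18.3 -45.7] max [ 13.5  21.2 -34. ]
w5 5524 z 0.16112194555812479 tool xy mean [  8.3   1.  -28.6] min [-24.1 -19.3 -33.5] max [ 26.   22.7 -24. ]
[ 0.46418076 -0.2959822   0.13285206]
w6 3804 z 0.17098882303262306 tool xy mean [  1.9   0.9 -38.1] min [-12.4 -19.  -45.9] max [ 13.4  20.6 -34. ]
w6 5529 z 0.16151418847262888 tool xy mean [  8.4   0.3 -28.7] min [-24.2 -19.9 -33.5] max [ 26.1  22.2 -24. ]
```

```bash
python3 -m pendant '[[25,[-0.5,-2.9,0],[0,0,0.2]],[25,[-0.5,-2.9,5],[0,0,0.2]],[25,[-0.5,-2.9,20],[0,0,0.2]],[25,[-0.5,-2.9,38],[0,0,0.2]],[25,[-0.5,-2.9,54],[0,0,0.2]],[25,[-0.5,-2.9,68],[0,0,0.2]],[25,[-0.5,-2.9,80],[0,0,0.2]],[25,[-0.5,-2.9,85],[0,0,0.2]]]'
python3 -m pendant '[[25,[0,0,0],[0,0,0]],[25,[0,0,0],[0,0,0]],[25,[0,0,2],[0,0,0]],[25,[0,0,5],[0,0,0]],[25,[0,0,8],[0,0,0]],[25,[0,0,11],[0,0,0]],[25,[0,0,13],[0,0,0]],[25,[0,0,13],[0,0,0]]]'
python3 -c "
from h import *
delta(.464,-.299,.0288,165.5)"
```

```text
clock: 16.45
ee_pos: [0.4629, -0.2999, 0.0464]
tool_rot: [3.141, -0.002, 2.889]
ft_force: [-0.1, 0.2, -3.3]
opening: 0.0331
finger_force: 50.6
clock: 17.12
ee_pos: [0.4634, -0.3006, 0.0347]
tool_rot: [3.141, -0.001, 2.888]
ft_force: [-0.4, 0.1, -2.9]
opening: 0.0333
finger_force: 50.6
t 17.12 shift [-0.2  1.7  5.9] turn [ 0.01 -0.04 -0.03] ee [ 0.4634 -0.3006  0.0347] open 0.0333
```

```bash
python3 -m pendant '[[25,[0,0.7,0],[0,0,0]],[25,[0,1.4,0],[0,0,0]],[25,[0,1.4,1],[0,0,0]],[25,[0,1.4,2],[0,0,0]],[25,[0,1.4,3],[0,0,0]],[25,[0,1.4,4],[0,0,0]],[25,[0,1.4,4.5],[0,0,0]],[25,[0,1.4,4.5],[0,0,0]]]'
python3 -c "
from h import *
delta(.464,-.299,.0288,165.5)"
```

```text
clock: 17.78
ee_pos: [0.4639, -0.2994, 0.0305]
tool_rot: [3.142, -0.0, 2.888]
ft_force: [0.5, 0.4, -3.5]
opening: 0.0334
finger_force: 50.6
t 17.78 shift [0.1 0.4 1.7] turn [ 0.   -0.02 -0.03] ee [ 0.4639 -0.2994  0.0305] open 0.0334
```

```bash
python3 -m pendant '[[25,[0,0,0.5],[0,0,0]],[25,[0,0,1],[0,0,0]],[25,[0,0,1.5],[0,0,0]],[25,[0,0,2],[0,0,0]],[25,[0,0,2.3],[0,0,0]],[25,[0,0,2.3],[0,0,0]],[25,[0,0,2.3],[0,0,0]],[25,[0,0,2.3],[0,0,0]]]'
```

```text
clock: 18.45
ee_pos: [0.4641, -0.2995, 0.029]
tool_rot: [3.141, 0.0, 2.888]
ft_force: [-2.2, 0.6, 5.2]
opening: 0.0334
finger_force: 51.7
```

Contact is at the expected height (0.008 + 0.0208), so it's seated. Releasing and checking.

```bash
python3 -m pendant '[[25,[0,0,0],[0,0,0]],[25,[0,0,-0.3],[0,0,0]],[36,[0,0,-0.3],[0,0,0]],[38,[0,0,-0.3],[0,0,0]],[45,[0,0,-0.3],[0,0,0]],[60,[0,0,-0.3],[0,0,0]],[60,[0,0,-0.3],[0,0,0]],[60,[0,0,-0.3],[0,0,0]]]'
python3 -m pendant '[[60,[0,0,-3],[0,0,0]],[60,[0,0,-12],[0,0,0]],[60,[0,0,-30],[0,0,0]],[60,[0,0,-55],[0,0,0]],[60,[0,0,-85],[0,0,0]],[60,[0,0,-115],[0,0,0]],[60,[0,0,-135],[0,0,0]],[60,[0,0,-140],[0,0,0]]]'
python3 -c "
from h import *
save('wrist','w7')
m=np.load('pics/w7.npy'); 
img=cv2.imread('pics/w7.png')
cv2.imwrite('pics/w7c.png',cv2.resize(img[90:310,200:440],None,fx=2.7,fy=2.7,interpolation=cv2.INTER_CUBIC))
"
```

```text
clock: 19.12
ee_pos: [0.4641, -0.2995, 0.0287]
tool_rot: [-3.142, 0.0, 2.888]
ft_force: [-0.7, -0.4, -0.1]
opening: 0.0602
finger_force: 0.0
clock: 19.78
ee_pos: [0.4659, -0.3008, 0.1732]
tool_rot: [-3.141, 0.007, 2.887]
ft_force: [0.2, -0.7, -0.5]
opening: 0.0602
finger_force: 0.0
```

View pics/w7c.png

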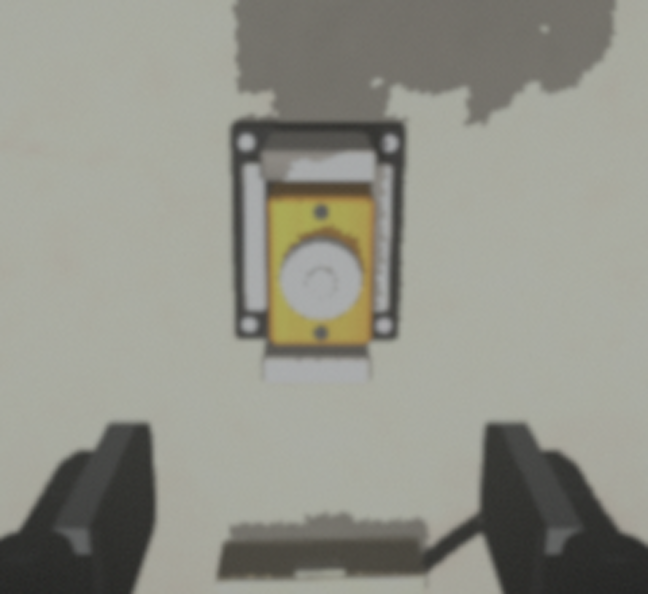

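The shuttle stands square between the cheeks, with the block at crop (268–373, 197–345) and the cheeks at rows 165 and 365. I'll check the height from depth, then hand in.

Run:
```python
from h import *
z=[px('w7',200+u/2.7,90+v/2.7)[2] for u,v in((290,210),(355,215),(285,335),(355,335))]
print('block top z',np.round(z,4),'cheek',px('w7',200+340/2.7,90+165/2.7)[2],px('w7',200+315/2.7,90+368/2.7)[2])
print('mount',px('w7',200+320/2.7,90+279/2.7,.069))
if max(abs(np.array(z)-.058))<.003: print(bot.job_done())
```

```text
block top z [0.0564 0.0576 0.0568 0.0565] cheek 0.05572559711949404 0.05630748756539583
mount [ 0.46198067 -0.2982842   0.069     ]
the job is handed in; nothing more can be done
None
```

The shuttle went along the rail into the green bay, onto the cork pad, and was re-gripped by its long sides and set in the nest; the final camera check showed it level at seated height (block top within 2 mm of 58 mm) and let go, and I handed the job in at about 20 s (no verdict was returned).

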